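# Release the pressure cap of the squat water tank

## Task

The squat, wide water tank of the carving bench is to be refilled: release its pressure cap. Take the cap by its bar and turn it anticlockwise, without pressing, until it meets the first stop; there press it down, turn it on past the stop to the end of its travel, and let go so that it springs back up. Do not turn the cap of the tall, slim tank.

Things in the scene. Friction and masses are not known exactly. Their poses are not given: they have to be found in the camera images.
- squat_cap_grip (a point): On the axis of the squat tank's cap, in its grip bar: 12 mm below the bar's top, 24 mm above the cap's disc, 210 mm above the bench. Tank: fixed pale metal drum 170 mm wide, 150 mm high. Cap: black disc 70 mm wide with a black bar on top, 64 long, 16 thick, 36 mm high. Site x lies along the bar, z up; it moves with the cap. Nothing else on the tank stands higher than the disc.
- squat_cap (a joint): Turn of the squat tank's cap, rad, growing anticlockwise from above. Starts between 0 (locked) and 0.15. Unpressed, its two rim lugs strike steel claws on the neck at about 0.48, the first stop; pressed 8 mm or more they pass under the claws, and beyond 0.90 they are clear. Hard end at 1.20. Turning takes 0.1 N m; it stays where left.
- squat_cap_press (a joint): How far the squat tank's cap is pressed straight down, in m: 0 up (at rest), 0.014 fully down. A spring pushes it up with 8 N at rest and 15 N fully down.
- slim_cap (a joint): Turn of the like cap on the other tank, a pale metal cylinder 108 mm across and 185 mm high (its cap stands 35 mm higher); rad, growing anticlockwise. It starts between 0 and 0.1 and is to be left alone.

How it is judged:
On the way, in this order (a step that is already met when the one before it is completed fails the run):
1. the squat tank's cap, not pressed, is turned to its first stop (within 0.1 rad) (value of joint squat_cap between 0.4 and 0.62 rad and value of joint squat_cap_press below 0.003 m), for 0.1 s.
2. at the first stop the cap is pressed down by 3.5 mm or more (value of joint squat_cap_press above 0.0035 m and value of joint squat_cap between 0.36 and 0.75 rad), for 0.1 s.
3. the cap is turned past the stop (joint beyond 0.95 rad) (value of joint squat_cap above 0.95 rad), for 0.1 s.
At the end, for the whole second after the job is handed in: The squat tank's cap is turned past its stop (beyond 0.95 rad) and has sprung back up (pressed less than 3 mm); the slim tank's cap is still locked (below 0.25 rad) (value of joint squat_cap above 0.95 rad and value of joint squat_cap_press below 0.003 m and value of joint slim_cap below 0.25 rad); the robot touches nothing.
It fails at once if the slim tank's cap is turned (beyond 0.25 rad) (value of joint slim_cap above 0.25 rad).
It also fails if it takes over 38 s, if anything falls off the work surface, if the arm or the gripper's body presses on something with over 40 N, if the wrist force passes 120 N, or if a joint passes its speed limit or range.

## Robot

A 7-joint arm with a two-finger parallel gripper is mounted at the origin on the work surface. World frame = base frame: x ahead of the robot, y to its left, z up, the work surface at z = 0. Lengths are in m, angles in rad, forces in N, time in s.
With the tool pointing down it reaches from about 0.35 to 0.9 m from the base axis. Payload 7.2 kg.
Tool frame: the origin (TCP) lies at the very end of the fingers, on their centre line; the grasp point (between the pads) lies 19 mm behind it; z points along the fingers, y is the line along which they close (so a half turn about z gives the same grasp; the last joint's range is limited). The gripper opens to 88 mm and grips with 3 to 60 N. Pads are 20 mm wide; open, the fingers measure 115 mm over their backs; the gripper's body (75 mm by 178 mm) begins 61 mm behind the grasp point.
Start: joints at [-1.414, 0.411, -0.013, 1.596, 0.006, 1.134, -0.082], TCP at [0.139, 0.609, 0.223] pointing down, gripper open.
Joint ranges: [-2.95, 2.95], [-0.29, 1.99], [-1.47, 1.44], [0.14, 2.54], [-1.03, 4.17], [0.13, 1.85], [-2.86, 2.86]. Speed limits (rad/s): [2.39, 2.39, 3.01, 3.01, 3.14, 3.14, 3.14].

## Interface

Orientations are given as [roll, pitch, yaw] about the fixed x, y, z axes, in that order (R = Rz(yaw) Ry(pitch) Rx(roll)).
In Python, from workcell import ctrl gives the robot as it stands.
- The arm moves only by the tool drive_tool, never from a script. Its argument "motion" is a list of rows, each a list of 6 numbers: the shift along the tool's x, y, z scaled (see below), then the turn, a rotation vector about the tool's x, y, z scaled (see below). In form: [[tx, ty, tz, wx, wy, wz], ...]. A call has 1 to 20 rows; each row shifts and turns the commanded pose from where the row before left it, along the tool's axes as they then stand; what a row does not reach is not made up. The controller multiplies each number of a shift by 0.02 m and each number of a turn by 30 degrees. A row lasts 1/10 s, in which the tool goes at most 50 mm and 8.59 degrees, less where a joint would pass 70% of its speed; a pose out of reach is approached as far as the arm can. A call with a number of a shift or a turn outside -1 to 1 is refused whole. A call with a gripper value outside its range is refused whole. "gripper" is the opening, from 0 (shut) to 1 (fully open), set as the call begins (left out, the last holds). The fingers move at their own pace and stop on an object; "newtons" is the grip in N (left out, the last holds). Time passes only in rows, so rows that do not move let the fingers close. It gives the time, the measured TCP pose, the force, the opening and the grip force at its end, in the units of the state.
- ctrl.get_obs(): the state, without advancing time (a new reading comes with each control period).
- ctrl.snapshot(name): name is "scene" or "top" or "wrist"; returns the picture (420x560x3 uint8, red, green, blue); there is no depth.
- ctrl.calibration(name): a dict with "fx", "fy", "cx", "cy" (pixels), "xyz" and "rotation" of the camera in the world. Camera axes: x right, y down, z forward; pixel columns grow to the right and rows downward; lengths in m; the calibration is good to about 2 mm. A picture is of the moment at which its call begins: read the wrist's pose just before it. calibration takes no time and is no camera call; for the wrist camera it gives the pose at the moment of the call.
- ctrl.sign_off(): hands the job in; it is judged then, once.
The state is a dict: "time": time; "joints": joint angles; "joint_vel": joint speeds; "joint_torque": joint torques, N m; "position": TCP position; "tcp_rot": TCP orientation; "force": force on the tool from outside, world axes, zero at the start; "torque": the same for the moment, N m; "grip_width": finger opening in m; "finger_force": force on a finger pad.
Only numpy, scipy, OpenCV 4.12 (cv2) and the standard library are available. Lean on these libraries where they do the work, as an engineer would, in place of code of your own. Each camera call takes 0.05 s, during which the arm holds its last target. There are 200 camera calls.

## Working session

There is one attempt and no reset: what is moved stays moved. The work goes in short steps, Python scripts to look and compute and a tool call to move; the robot and the scene stay as the last step left them, time stands still between calls to the robot, and variables do not carry over. Pictures are saved under pics/ and viewed, at most 10 in all, crops included, and the job is handed in when it is done.

Besides the shell and the picture viewer there is one more tool, called after "Call:" by a JSON object that holds its "api" and its "payload", one argument or row to a line. drive_tool: Moves the arm, as the interface text tells. Its arguments: {"type":"object","properties":{"motion":{"type":"array","items":{"type":"array","items":{"type":"number"}}},"gripper":{"type":"number"},"newtons":{"type":"number"}},"required":["motion"]}

```bash
mkdir -p pics; python3 - <<'E'
from workcell import ctrl
import cv2,numpy as np
for n in("scene","top"):
    c=ctrl.calibration(n); im=ctrl.snapshot(n); cv2.imwrite(f"pics/{n}.png",im[:,:,::-1]); print(n,c)
o=ctrl.get_obs();print(o)
E
```

```text
scene {'fx': 521.0862191773622, 'fy': 521.0862191773622, 'cx': 281.18659316503596, 'cy': 207.87840500465506, 'xyz': array([ 1.06966823, -0.37718729,  0.75469633]), 'rotation': array([-2.24902536e+00,  1.99639481e-03,  9.33416664e-01])}
top {'fx': 474.8291236235047, 'fy': 474.8291236235047, 'cx': 284.78661484668254, 'cy': 217.25169034766984, 'xyz': array([0.47916298, 0.01011334, 1.04694996]), 'rotation': array([-3.05803784, -0.01962821, -1.5838243 ])}
{'time': 0.1, 'joints': array([-1.41421037,  0.4118192 , -0.01270779,  1.59691708,  0.00557216,
        1.13431332, -0.08221037]), 'joint_vel': array([-0.00032488, -0.00094224,  0.00074188, -0.001459  ,  0.0015673 ,
        0.00044185, -0.00022819]), 'joint_torque': array([ 2.50897734e-03, -5.89097357e+01,  6.43534977e-01, -2.91700852e+01,
       -5.38711622e-02,  1.46945083e-02,  6.76191212e-05]), 'position': array([0.13924302, 0.60883975, 0.22191135]), 'tcp_rot': array([-3.14017289e+00,  7.66981890e-05,  2.91680471e+00]), 'force': array([-0.67961272,  0.08654549,  0.51349194]), 'torque': array([0.01461506, 0.02686757, 0.01125423]), 'finger_force': 0.0, 'grip_width': 0.08786441370981651}
```

View pics/top.png

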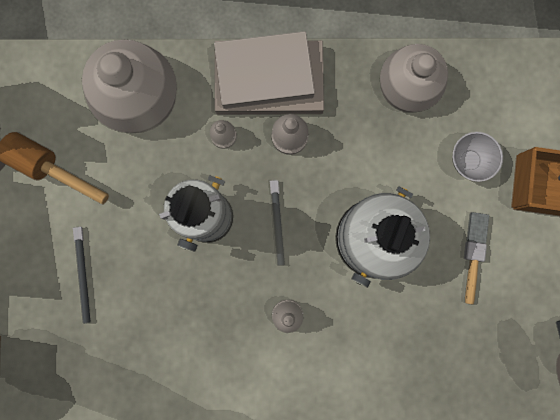

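View pics/scene.png

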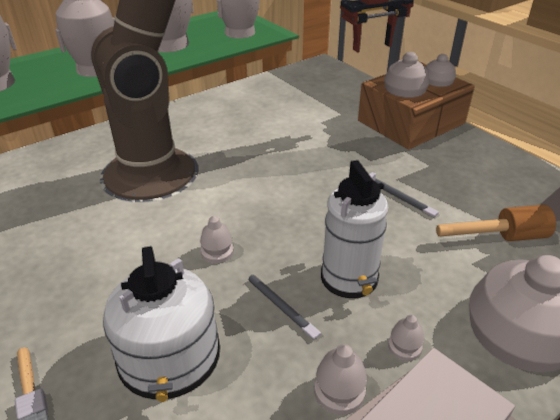

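The top view shows the squat tank at about (383,235), with its black cap near (396,234). The slim tank is at about (197,210). Next I zoom in on the squat cap in both views.

```bash
cat > h.py <<'E'
import numpy as np,cv2
from scipy.spatial.transform import Rotation as R
from workcell import ctrl
def ray(c,u,v,z):
    r=R.from_euler('xyz',c['rotation']).as_matrix()
    d=r@[(u-c['cx'])/c['fx'],(v-c['cy'])/c['fy'],1]
    return c['xyz']+d*(z-c['xyz'][2])/d[2]
def proj(c,p):
    q=R.from_euler('xyz',c['rotation']).as_matrix().T@(np.array(p)-c['xyz'])
    return q[0]/q[2]*c['fx']+c['cx'],q[1]/q[2]*c['fy']+c['cy']
E
python3 - <<'E'
from h import *
a=cv2.imread('pics/top.png')[204:264,366:426]; b=cv2.imread('pics/scene.png')[240:310,110:195]
g=lambda x:np.clip(255*(x/255.)**.5,0,255).astype(np.uint8)
A=cv2.resize(g(a),(400,400),interpolation=3);B=cv2.resize(g(b),(400,400*70//85),interpolation=3)
o=np.zeros((400,800,3),np.uint8);o[:,:400]=A;o[:B.shape[0],400:]=B;cv2.imwrite('pics/z.png',o)
c=ctrl.calibration('top')
print(ray(c,396,234,.21),ray(c,383,236,.15), ray(c,383,236,.0))
E
```

```text
[ 0.51702606 -0.2039458   0.21      ] [ 0.5162441  -0.19438385  0.15      ] [ 0.5224453  -0.22858261  0.        ]
```

View pics/z.png

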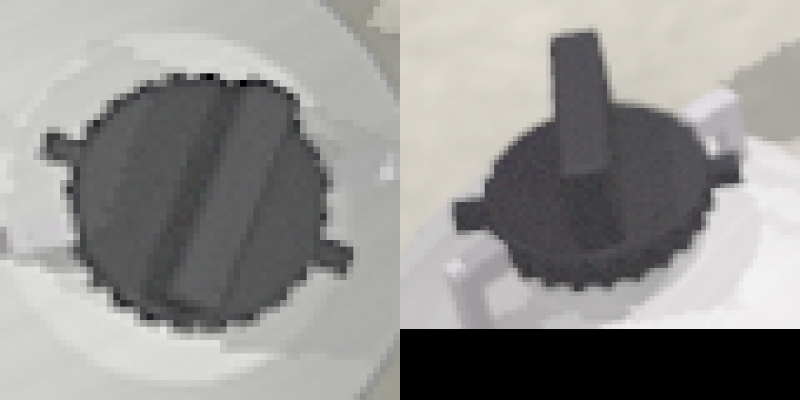

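The zoom shows the bar's top face running in the top image from about (406.5,217.5) to (395.5,249.5). The lugs are at (375,226) and (417,243).

```bash
python3 - <<'E'
from h import *
c=ctrl.calibration('top');f=lambda x,y,z:ray(c,366+x/6.667,204+y/6.667,z)
a=f(270,90,.222);b=f(197,302,.222);print(a,b,(a+b)/2,np.linalg.norm(a-b),np.arctan2(*(a-b)[1::-1]))
print(f(199,203,.183))
s=ctrl.calibration('scene');g=lambda x,y,z:ray(s,110+x/4.706,240+y/4.706,z)
print('scene',(g(155,105+0,.186)+g(200,245,.186))/2, (g(55,215,.18)+g(340,170,.18))/2, 'bar top end',g(175,35,.222),g(185,172,.222))
o=ctrl.get_obs();print(o['position'],R.from_euler('xyz',o['tcp_rot']).as_matrix().round(3))
E
```

```text
[ 0.54518464 -0.22030738  0.222     ] [ 0.48983908 -0.1992155   0.222     ] [ 0.51751186 -0.20976144  0.222     ] 0.05922836032759551 -0.3641028961018472
[ 0.5174304  -0.21054612  0.183     ]
scene [ 0.51435057 -0.21602854  0.186     ] [ 0.52049611 -0.21237109  0.18      ] bar top end [ 0.49399335 -0.20070382  0.222     ] [ 0.55063215 -0.22411906  0.222     ]
[0.13924302 0.60883975 0.22191135] [[-0.975  0.223 -0.   ]
 [ 0.223  0.975 -0.001]
 [-0.    -0.001 -1.   ]]
```

Call:
{"api": "drive_tool", "payload": {
  "motion": [
    [-0.9,-0.46,-0.5,0,0,0],
    [-0.9,-0.46,-0.5,0,0,0],
    [-0.9,-0.46,-0.5,0,0,0],
    [-0.9,-0.46,-0.5,0,0,0],
    [-0.9,-0.46,-0.5,0,0,0],
    [-0.9,-0.46,-0.5,0,0,0],
    [-0.9,-0.46,-0.5,0,0,0],
    [-0.9,-0.46,-0.5,0,0,0],
    [-0.9,-0.46,-0.5,0,0,0],
    [-0.9,-0.46,-0.5,0,0,0],
    [-0.9,-0.46,-0.2,0,0,0],
    [-0.9,-0.46,0,0,0,0],
    [-0.9,-0.46,0,0,0,0],
    [-0.9,-0.46,0,0,0,0],
    [-0.9,-0.46,0,0,0,0],
    [-0.9,-0.46,0,0,0,0],
    [-0.9,-0.46,0,0,0,0],
    [-0.9,-0.46,0,0,0,0],
    [-0.9,-0.46,0,0,0,0],
    [-0.9,-0.46,0,0,0,0]
  ],
  "gripper": 1
}}

```text
time: 2.1
position: [0.4496, 0.3489, 0.3263]
tcp_rot: [-3.141, -0.0, 2.917]
force: [-0.5, 0.3, -1.4]
grip_width: 0.0884
finger_force: 0.0
```

Call:
{"api": "drive_tool", "payload": {
  "motion": [
    [-0.35,-0.95,0,0,0,0],
    [-0.35,-0.95,0,0,0,0],
    [-0.35,-0.95,0,0,0,0],
    [-0.35,-0.95,0,0,0,0],
    [-0.35,-0.95,0,0,0,0],
    [-0.35,-0.95,0,0,0,0],
    [-0.35,-0.95,0,0,0,0],
    [-0.35,-0.95,0,0,0,0],
    [-0.35,-0.95,0,0,0,0],
    [-0.35,-0.95,0,0,0,0],
    [-0.35,-0.95,0,0,0,0],
    [-0.35,-0.95,0,0,0,0],
    [-0.35,-0.95,0,0,0,0],
    [-0.35,-0.95,0,0,0,0],
    [-0.35,-0.95,0,0,0,0],
    [-0.35,-0.95,0,0,0,0],
    [-0.35,-0.95,0,0,0,0],
    [-0.35,-0.95,0,0,0,0],
    [-0.35,-0.95,0,0,0,0],
    [-0.35,-0.95,0,0,0,0]
  ]
}}

```text
time: 4.1
position: [0.5, -0.0529, 0.3265]
tcp_rot: [3.141, -0.001, 2.917]
force: [-0.6, 0.6, -0.1]
grip_width: 0.088
finger_force: 0.0
```

Call:
{"api": "drive_tool", "payload": {
  "motion": [
    [-0.34,-0.94,0,0,0,0],
    [-0.34,-0.94,0,0,0,0],
    [-0.34,-0.94,0,0,0,0],
    [-0.34,-0.94,0,0,0,0],
    [-0.34,-0.94,0,0,0,0],
    [-0.34,-0.94,0,0,0,0],
    [-0.34,-0.94,0,0,0,0],
    [-0.34,-0.94,0,0,0,0],
    [0,0,0,0,0,0.28],
    [0,0,0,0,0,0.28],
    [0,0,0,0,0,0.28],
    [0,0,0,0,0,0.28],
    [0,0,0,0,0,0.28],
    [0,0,0,0,0,0.28],
    [0,0,0,0,0,0.28],
    [0,0,0,0,0,0.28],
    [0,0,0,0,0,0.28],
    [0,0,0,0,0,0.28],
    [0,0,0,0,0,0.28],
    [0,0,0,0,0,0.28]
  ]
}}

```text
time: 6.1
position: [0.5196, -0.2105, 0.3263]
tcp_rot: [-3.141, -0.001, 1.151]
force: [-0.6, 0.9, 0.2]
grip_width: 0.0882
finger_force: 0.0
```

```bash
python3 -c "
from h import *
o=ctrl.get_obs();print(o['position'],o['tcp_rot'],o['joints'].round(2))"
```

```text
[ 0.51955212 -0.21045656  0.32634923] [-3.14059399e+00 -1.22685530e-03  1.15130005e+00] [-0.41  0.3   0.93  1.65 -0.25  1.32  0.14]
```

Call:
{"api": "drive_tool", "payload": {
  "motion": [
    [0,0,0,0,0,0.265],
    [0,0,0,0,0,0.265],
    [0,0,0,0,0,0.265],
    [0,0,0,0,0,0.265],
    [0,0,0,0,0,0.265],
    [0,0,0,0,0,0.265],
    [0,0,0,0,0,0.265],
    [0,0,0,0,0,0.265],
    [0,0,0,0,0,0.265],
    [0,0,0,0,0,0.265],
    [0,0,0,0,0,0.265],
    [0,0,0,0,0,0],
    [0,0,0,0,0,0]
  ]
}}

```text
time: 7.4
position: [0.52, -0.2106, 0.3263]
tcp_rot: [-3.141, 0.001, -0.365]
force: [-0.2, -0.5, 0.0]
grip_width: 0.088
finger_force: 0.0
```

```bash
python3 - <<'E'
from h import *
o=ctrl.get_obs();print(o['position'],o['tcp_rot'],o['joints'].round(2))
c=ctrl.calibration('wrist');im=ctrl.snapshot('wrist');cv2.imwrite('pics/w.png',np.clip(255*(im[:,:,::-1]/255.)**.6,0,255).astype(np.uint8))
print(c, proj(c,[.519,-.211,.222]),proj(c,[.519,-.211,.186]))
E
```

```text
[ 0.5200319  -0.2105599   0.32631441] [-3.14109785e+00  7.91022072e-04 -3.65126536e-01] [-0.61  0.46  1.32  1.65 -0.46  1.38 -1.16]
{'fx': 298.2032296006075, 'fy': 298.2032296006075, 'cx': 282.6911560313438, 'cy': 208.7859113083577, 'xyz': array([ 0.59919483, -0.24063902,  0.48721087]), 'rotation': array([ 2.83184084e+00,  8.83544337e-04, -1.93560106e+00])} (np.float64(283.9289290600868), np.float64(209.4078928298044)) (np.float64(283.8236226539844), np.float64(198.88273935967513))
```

View pics/w.png

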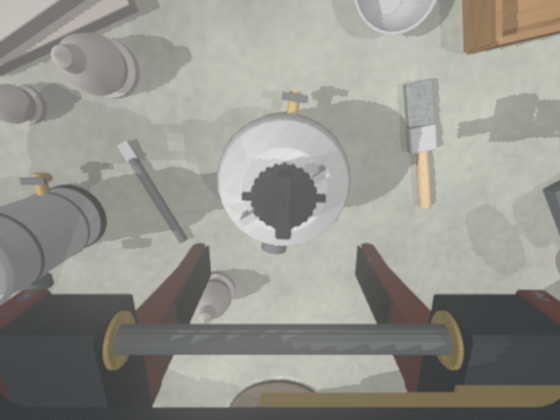

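The bar stands vertical at column 284 in the wrist view, with the lugs at (248,197) and (321,199). Both match the predicted position, so I go down and grip.

Call:
{"api": "drive_tool", "payload": {
  "motion": [
    [0,0,0.95,0,0,0],
    [0,0,0.95,0,0,0],
    [0,0,0.95,0,0,0],
    [0,0,0.95,0,0,0],
    [0,0,0.95,0,0,0],
    [0,0,0.95,0,0,0],
    [0,0,0.6,0,0,0],
    [0,0,0.3,0,0,0],
    [0,0,0,0,0,0],
    [0,0,0,0,0,0]
  ]
}}

```text
time: 8.45
position: [0.5208, -0.2111, 0.1953]
tcp_rot: [-3.142, -0.001, -0.368]
force: [1.1, 0.3, 0.1]
grip_width: 0.0878
finger_force: 0.0
```

Call:
{"api": "drive_tool", "payload": {
  "motion": [
    [0,0,0,0,0,0],
    [0,0,0,0,0,0],
    [0,0,0,0,0,0],
    [0,0,0,0,0,0],
    [0,0,0,0,0,0],
    [0,0,0,0,0,0],
    [0,0,0,0,0,0],
    [0,0,0,0,0,0]
  ],
  "gripper": 0,
  "newtons": 50
}}

```text
time: 9.25
position: [0.5205, -0.2107, 0.1946]
tcp_rot: [3.142, 0.0, -0.369]
force: [-0.3, 0.2, -0.5]
grip_width: 0.0273
finger_force: 0.0
```

Call:
{"api": "drive_tool", "payload": {
  "motion": [
    [0,0,0,0,0,0],
    [0,0,0,0,0,0],
    [0,0,0,0,0,0],
    [0,0,0,0,0,0]
  ]
}}

```text
time: 9.65
position: [0.5203, -0.2113, 0.1947]
tcp_rot: [3.141, -0.0, -0.369]
force: [-1.0, -2.3, -1.4]
grip_width: 0.0155
finger_force: 49.9
```

```bash
python3 -c "
from h import *
o=ctrl.get_obs();print(o)"
```

```text
{'time': 9.65, 'joints': array([-0.51989719,  0.57408066,  1.18968537,  1.8359229 , -0.58661925,
        1.14240749, -1.06518789]), 'joint_vel': array([ 0.00018835,  0.00020828,  0.00018477, -0.00057934,  0.00173656,
        0.00028066, -0.00066929]), 'joint_torque': array([-1.65787719e+00, -4.40806746e+01,  1.47624305e+01, -2.46568930e+01,
       -7.79970400e-01,  5.02367914e-01,  3.98748787e-02]), 'position': array([ 0.52034476, -0.21125173,  0.19466154]), 'tcp_rot': array([ 3.14087357e+00, -1.60350070e-04, -3.69255159e-01]), 'force': array([-0.96436596, -2.31083283, -1.39872802]), 'torque': array([-0.5829072 ,  0.31851243, -0.01987881]), 'finger_force': 49.88600313663483, 'grip_width': 0.015501721710328023}
```

Call:
{"api": "drive_tool", "payload": {
  "motion": [
    [0,0,0,0,0,-0.06],
    [0,0,0,0,0,-0.06],
    [0,0,0,0,0,-0.06],
    [0,0,0,0,0,-0.06],
    [0,0,0,0,0,-0.06],
    [0,0,0,0,0,-0.06],
    [0,0,0,0,0,-0.06],
    [0,0,0,0,0,-0.06],
    [0,0,0,0,0,-0.06],
    [0,0,0,0,0,-0.06],
    [0,0,0,0,0,0]
  ]
}}

```text
time: 10.75
position: [0.5205, -0.2107, 0.1947]
tcp_rot: [-3.141, -0.0, -0.053]
force: [-1.9, -2.9, 0.4]
grip_width: 0.0157
finger_force: 49.9
```

```bash
python3 -c "
from h import *
o=ctrl.get_obs();print(o['position'],o['tcp_rot'],o['force'],o['torque'],o['joints'].round(2))"
```

```text
[ 0.52046255 -0.21073166  0.19467741] [-3.14137423e+00 -5.17309736e-07 -5.30157805e-02] [-1.93390134 -2.93253824  0.4001191 ] [-0.8398545   0.6227409   0.01257998] [-0.48  0.53  1.11  1.83 -0.52  1.11 -0.81]
```

Call:
{"api": "drive_tool", "payload": {
  "motion": [
    [0,0,0,0,0,-0.05],
    [0,0,0,0,0,-0.05],
    [0,0,0,0,0,0]
  ]
}}

```text
time: 11.05
position: [0.5205, -0.2106, 0.1947]
tcp_rot: [-3.141, -0.0, -0.002]
force: [-1.8, -2.3, 1.5]
grip_width: 0.0158
finger_force: 49.9
```

```bash
python3 -c "
from h import *
o=ctrl.get_obs();print(o['position'],o['tcp_rot'],o['force'],o['torque'],o['joint_torque'][6])"
```

```text
[ 0.52046511 -0.21064351  0.19465862] [-3.14109753e+00 -1.22293571e-04 -1.77028171e-03] [-1.77267542 -2.280976    1.51180962] [-0.76361435  0.64410138 -0.53481823] 0.8593255653977394
```

Call:
{"api": "drive_tool", "payload": {
  "motion": [
    [0,0,0,0,0,-0.04],
    [0,0,0,0,0,-0.04],
    [0,0,0,0,0,0]
  ]
}}

```text
time: 11.35
position: [0.5204, -0.2107, 0.1947]
tcp_rot: [-3.141, -0.0, 0.04]
force: [-1.2, -2.4, 3.0]
grip_width: 0.0161
finger_force: 51.2
```

```bash
python3 -c "
from h import *
o=ctrl.get_obs();print(o['position'],o['tcp_rot'],o['force'],o['torque'],o['joint_torque'][6])"
```

```text
[ 0.5204392  -0.21066218  0.19465924] [-3.14101227e+00 -1.26409948e-04  3.96239801e-02] [-1.18448315 -2.39653882  2.97749443] [-0.48149694  0.7848127  -1.10638791] 1.3885603845119476
```

Call:
{"api": "drive_tool", "payload": {
  "motion": [
    [0,0,0,0,0,0.05],
    [0,0,0,0,0,0.04],
    [0,0,0.15,0,0,0],
    [0,0,0.15,0,0,0],
    [0,0,0.15,0,0,0],
    [0,0,0.15,0,0,0],
    [0,0,0,0,0,0],
    [0,0,0,0,0,0]
  ],
  "newtons": 60
}}

```text
time: 12.15
position: [0.5206, -0.2107, 0.1834]
tcp_rot: [-3.141, 0.0, -0.007]
force: [-6.3, -0.6, 12.8]
grip_width: 0.0157
finger_force: 59.9
```

```bash
python3 -c "
from h import *
o=ctrl.get_obs();print(o['position'],o['tcp_rot'],o['force'],o['torque'],o['joint_torque'][6])
c=ctrl.calibration('scene');im=ctrl.snapshot('scene')[230:330,90:210,::-1];cv2.imwrite('pics/p.png',cv2.resize(np.clip(255*(im/255.)**.5,0,255).astype(np.uint8),(720,600),interpolation=3))"
```

```text
[ 0.52060612 -0.21069501  0.18339584] [-3.14138545e+00  8.38442559e-05 -6.72066707e-03] [-6.34442246 -0.60655814 12.82800907] [-0.10233283  1.55934946 -0.1215837 ] 0.07844308856874704
```

View pics/p.png

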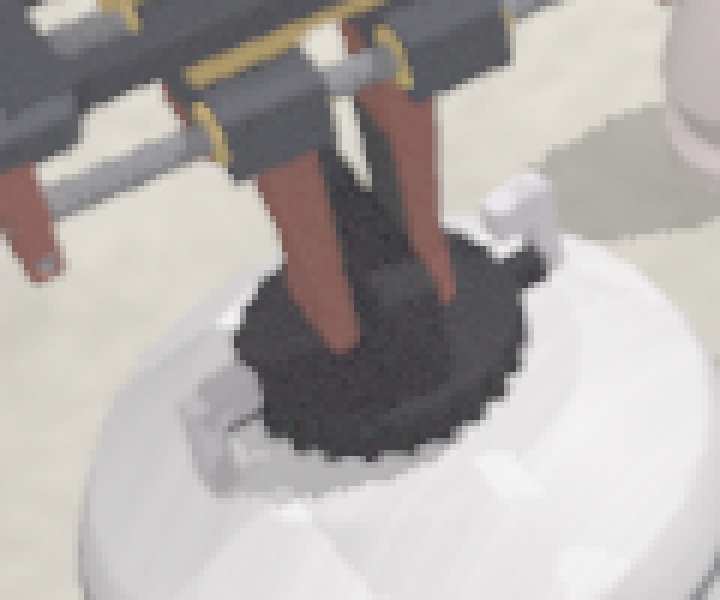

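The cap is pressed about 11 mm (12.8 N) and its lug sits lower than the claw. Now I turn it on past the stop.

Call:
{"api": "drive_tool", "payload": {
  "motion": [
    [0,0,0.05,0,0,0],
    [0,0,0,0,0,-0.07],
    [0,0,0,0,0,-0.07],
    [0,0,0,0,0,-0.07],
    [0,0,0,0,0,-0.07],
    [0,0,0,0,0,0]
  ]
}}

```text
time: 12.8
position: [0.5206, -0.2105, 0.1825]
tcp_rot: [-3.141, -0.0, 0.141]
force: [-5.4, 0.2, 12.7]
grip_width: 0.0155
finger_force: 59.9
```

```bash
python3 -c "
from h import *
o=ctrl.get_obs();print(o['position'],o['tcp_rot'],o['force'],o['torque'],o['joint_torque'][6])"
```

```text
[ 0.52057824 -0.21048822  0.18252179] [-3.14080793e+00 -1.27318589e-04  1.41276620e-01] [-5.39809128  0.23422432 12.70639085] [ 1.21142374e-03  1.66817482e+00 -1.52452465e-02] 0.3708548191934824
```

Call:
{"api": "drive_tool", "payload": {
  "motion": [
    [0,0,0,0,0,-0.08],
    [0,0,0,0,0,-0.08],
    [0,0,0,0,0,-0.08],
    [0,0,0,0,0,-0.08],
    [0,0,0,0,0,-0.08],
    [0,0,0,0,0,-0.08],
    [0,0,0,0,0,-0.08],
    [0,0,0,0,0,-0.08],
    [0,0,0,0,0,-0.08],
    [0,0,0,0,0,-0.08],
    [0,0,0,0,0,-0.08],
    [0,0,0,0,0,-0.08],
    [0,0,0,0,0,0]
  ]
}}

```text
time: 14.1
position: [0.5203, -0.2097, 0.1823]
tcp_rot: [-3.139, -0.001, 0.644]
force: [-7.3, 1.7, 12.6]
grip_width: 0.0156
finger_force: 59.9
```

Call:
{"api": "drive_tool", "payload": {
  "motion": [
    [0,0,0,0,0,-0.06],
    [0,0,0,0,0,-0.06],
    [0,0,0,0,0,0]
  ]
}}

```text
time: 14.4
position: [0.5202, -0.2096, 0.1823]
tcp_rot: [-3.139, -0.001, 0.707]
force: [-7.2, 2.2, 12.9]
grip_width: 0.0158
finger_force: 59.9
```

```bash
python3 -c "
from h import *
o=ctrl.get_obs();print(o['position'],o['tcp_rot'],o['force'],o['torque'],o['joint_torque'][6])"
```

```text
[ 0.52017708 -0.20964405  0.18228678] [-3.13917223e+00 -6.45533362e-04  7.06654796e-01] [-7.18984624  2.23542037 12.89660847] [ 0.42891463  1.91677013 -0.06622548] 0.4724058508872986
```

Call:
{"api": "drive_tool", "payload": {
  "motion": [
    [0,0,0,0,0,-0.06],
    [0,0,0,0,0,0]
  ]
}}

```text
time: 14.6
position: [0.5201, -0.2096, 0.1823]
tcp_rot: [-3.139, -0.001, 0.737]
force: [-6.7, 2.5, 13.1]
grip_width: 0.0161
finger_force: 59.9
```

```bash
python3 -c "
from h import *
o=ctrl.get_obs();print(o['position'],o['tcp_rot'],o['force'],o['torque'],o['joint_torque'][6])"
```

```text
[ 0.5201428  -0.20964326  0.18227581] [-3.13909606e+00 -9.23295873e-04  7.36987523e-01] [-6.66173186  2.5346407  13.08419426] [ 0.47185748  1.85682643 -0.62300718] 0.9437867626547813
```

The torque step shows the end stop. I relax slightly, let the cap rise, open the gripper and withdraw.

Call:
{"api": "drive_tool", "payload": {
  "motion": [
    [0,0,0,0,0,0.05],
    [0,0,-0.15,0,0,0],
    [0,0,-0.15,0,0,0],
    [0,0,-0.15,0,0,0],
    [0,0,-0.13,0,0,0],
    [0,0,0,0,0,0]
  ]
}}

```text
time: 15.2
position: [0.5201, -0.2096, 0.1936]
tcp_rot: [-3.139, -0.0, 0.711]
force: [-6.4, 1.1, 7.7]
grip_width: 0.0159
finger_force: 59.9
```

Call:
{"api": "drive_tool", "payload": {
  "motion": [
    [0,0,0,0,0,0],
    [0,0,0,0,0,0],
    [0,0,0,0,0,0],
    [0,0,0,0,0,0],
    [0,0,0,0,0,0],
    [0,0,0,0,0,0],
    [0,0,-0.2,0,0,0],
    [0,0,-0.5,0,0,0],
    [0,0,-0.9,0,0,0],
    [0,0,-0.9,0,0,0],
    [0,0,-0.9,0,0,0],
    [0,0,-0.9,0,0,0],
    [0,0,-0.9,0,0,0],
    [0,0,0,0,0,0],
    [0,0,0,0,0,0]
  ],
  "gripper": 1
}}

```text
time: 16.7
position: [0.5206, -0.2107, 0.2975]
tcp_rot: [3.141, -0.001, 0.71]
force: [-1.8, 0.5, -1.0]
grip_width: 0.0876
finger_force: 0.0
```

```bash
python3 -c "
from h import *
o=ctrl.get_obs();print(o['position'],o['force'])
a=ctrl.snapshot('wrist')[:,:,::-1];im=ctrl.snapshot('scene')[220:340,80:240,::-1]
out=np.hstack([cv2.resize(a,(400,300)),cv2.resize(np.clip(255*(im/255.)**.5,0,255).astype(np.uint8),(400,300),interpolation=3)]);cv2.imwrite('pics/e.png',out)"
```

```text
[ 0.52062403 -0.21071543  0.29751068] [-1.83054326  0.46710103 -1.00650202]
```

View pics/e.png

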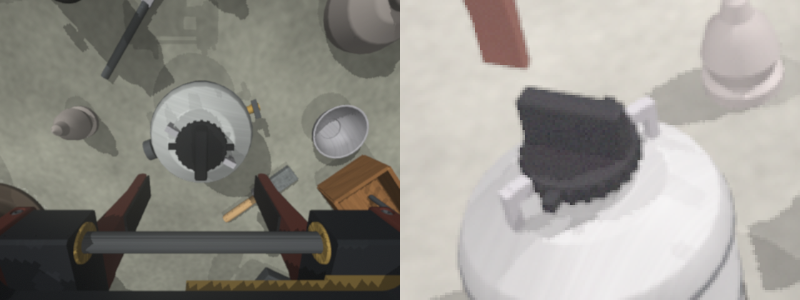

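The wrist view shows the bar still aligned with the turned tool, at (202,150). In the scene view the cap is up, with its lug at (550,200) past the claw at (515,200), and the gripper is clear.

```bash
python3 -c "
from workcell import ctrl
print(ctrl.sign_off())"
```

```text
the job is handed in; nothing more can be done
None
```

The squat tank's cap was turned to its first stop, pressed, turned past the stop to its end and let go; it sprang back up, the slim tank's cap was left alone, and the job was handed in at about 17 s (no verdict was returned).

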